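# Size a brazed cutter blank in the stepped hole gauge

## Robot

A 7-joint arm with a two-finger parallel gripper is mounted at the origin on the work surface. World frame = base frame: x ahead of the robot, y to its left, z up, the work surface at z = 0. Lengths are in m, angles in rad, forces in N, time in s.
With the tool pointing down it reaches from about 0.4 to 0.85 m from the base axis. Payload 10.4 kg.
Tool frame: the origin (TCP) lies on the centre line of the jaws, within the pads' length; the fingertips stand 14 mm ahead of it and the grasp point (between the pads) lies 5 mm behind it (tip_reach is the z of the fingertips in the tool frame, in m); z points along the fingers, x is the direction in which the jaws open and shut, and the axes are right-handed (so a half turn about z gives the same grasp; the last joint's range is limited). The gripper opens to 87 mm and grips with 3 to 60 N. Pads are 19 mm wide; open, the fingers measure 117 mm over their backs; the gripper's body (75 mm by 190 mm) begins 51 mm behind the grasp point.
Start: joints at [-1.302, 0.332, -0.065, 1.46, 0.022, 1.35, -0.088], TCP at [0.18, 0.599, 0.237] pointing down, gripper open.
Joint ranges: [-2.6, 2.6], [-0.5, 2.12], [-1.47, 1.34], [0.16, 2.42], [-1.27, 4.41], [0.06, 2.06], [-2.6, 2.6]. Speed limits (rad/s): [2.22, 2.22, 2.79, 2.79, 3.14, 3.14, 3.14].

## Interface

Orientations are given as a unit quaternion [x, y, z, w].
In Python, from bench import * gives the robot as it stands.
- The arm moves only by the tool carry_out, never from a script. Its argument "rows" is a list of rows, each a list of 5 numbers: the closure, from -1 (fully open) to 1 (shut), so that 0 is half open, then the shift along the tool's x, y, z in units of 30 mm (1.0 is 30 mm), then the turn about the tool's z in units of 5 degrees (1.0 is 5 degrees). In form: [[jaw, x, y, z, turn], ...]. A call has 1 to 20 rows; each row shifts and turns the pose as measured when the row begins, along the tool's axes as they then stand; what a row does not reach is not made up. A row lasts 1/12 s, in which the tool goes at most 41.7 mm and 7.16 degrees, less where a joint would pass 70% of its speed; a pose out of reach is approached as far as the arm can. A call is refused whole if a number of a shift passes 1 or a number of a turn 1, either way. A call with a gripper value outside its range is refused whole. The fingers move at their own pace and stop on an object; "force" is the grip in N (left out, the last holds). Time passes only in rows, so rows that do not move let the fingers close. It gives the time, the measured TCP pose, the force and the opening at its end, in the units of the state.
- read_state(): the state, without advancing time (a new reading comes with each control period).
- camera(name): name is "side" or "top"; returns the picture (400x640x3 uint8, blue, green, red); there is no depth.
- camera_info(name): a dict with "fx", "fy", "cx", "cy" (pixels), "extrinsics" (4x4, takes a point from camera to world coordinates). Camera axes: x right, y down, z forward; pixel columns grow to the right and rows downward; lengths in m; the calibration is good to about 2 mm. A picture is of the moment at which its call begins. camera_info takes no time and is no camera call.
- close_job(): hands the job in, once; it reports no verdict.
Trained networks look in the newest picture that a camera, given by its name, has taken for a name from the list of things; names that differ only in an ending like _2 or _b are one class to them, and where a whole thing is asked for, a point or a joint stands for the part that bears it (a point fixed in the world has none). Each returns a list of dicts, best first, with "conf" (0 to 1); they miss things now and then, are a little off and sometimes report something else, mostly with a low value. They report only what shows in the picture. A call takes as long as a camera call. They do not tell look-alikes from the thing itself.
- recognise(query, camera): "box" ([centre column, centre row, width, height] in pixels, round what is visible of it).
- silhouettes(query, camera): "mask" (400x640 bool, what is visible of it) and "box" ([centre column, centre row, width, height] in pixels, round what is visible of it).
- pinpoint(query, camera): "xy" ([column, row] in pixels: a listed point, or the origin of a listed thing).
The state is a dict: "time": time; "joint_positions": joint angles; "joint_vel": joint speeds; "joint_torque": joint torques, N m; "ee_pos": TCP position; "eef_rot": TCP orientation; "ft_force": force on the tool from outside, world axes, zero at the start; "torque": the same for the moment, N m; "width": finger opening in m.
Only numpy, scipy, OpenCV 4.12 (cv2) and the standard library are available. Lean on these libraries where they do the work, as an engineer would, in place of code of your own. Each camera call takes 0.05 s, during which the arm holds its last target. There are 200 camera calls.

## Task

Take the cutter blank that stands on the white ceramic board by its shank and find its size in the stepped steel gauge: try it in the smallest hole first and then in one step after the other upwards, feeling gently whether it enters and never forcing it. In the first hole that it enters, lower it fully home, let go and leave it standing there. Leave the two blanks in the blue tray and the other things on the bench alone.

Things in the scene. Friction and masses are not known exactly. Their poses are not given: they have to be found in the camera images.
- cutter_a: one of three look-alike cutter blanks: dark steel disc head 14 mm high, on it a round bright steel shank of 12 mm diameter; 74 mm high in all, 100 to 240 g. Head diameter not told, different on each. Starts upright on the ceramic board or in the tray. Origin: centre of the head's underside, z along the shank. Lower rim of the head: 1.2 mm chamfer
- cutter_b: one of three look-alike cutter blanks: dark steel disc head 14 mm high, on it a round bright steel shank of 12 mm diameter; 74 mm high in all, 100 to 240 g. Head diameter not told, different on each. Starts upright on the ceramic board or in the tray. Origin: centre of the head's underside, z along the shank. Heads differ in diameter by 4 mm or more from blank to blank, all 25 to 37 mm
- cutter_c: one of three look-alike cutter blanks: dark steel disc head 14 mm high, on it a round bright steel shank of 12 mm diameter; 74 mm high in all, 100 to 240 g. Head diameter not told, different on each. Starts upright on the ceramic board or in the tray. Origin: centre of the head's underside, z along the shank. The blank on the ceramic board is the one to size, the two in the blue tray are not
- gauge: stair-shaped steel hole gauge, rigid and fixed, 56 mm (x) by 208 mm (y): four treads, 52 mm each along y, tops 24, 30, 36 and 42 mm above the bench, rising towards +y. In the middle of each tread a blind round hole, 12 mm deep, flat floor, sharp edges: 25, 29, 33, 37 mm diameter from lowest to highest. More than 40 N between blank and gauge is forcing. Origin: centre of the underside
- step1 (a point): centre of the mouth of the smallest hole (25 mm, lowest tread), level with the tread's top; axes as the gauge's. A blank too big for a hole rests on its rim, underside within 2 mm of the tread's top
- step2 (a point): the same for the second hole (29 mm). In its own hole a blank has 1 mm of play in diameter; fully home its underside is 12 mm below the tread's top and the head stands 2 mm proud
- step3 (a point): the same for the third hole (33 mm). The holes stand in a straight row along the gauge's y, 52 mm apart
- step4 (a point): the same for the fourth hole (37 mm, highest tread). A blank held by its shank can tilt a little in the fingers, so that its underside lies 1 to 3 mm beside where it is thought to be: its place over a hole has to be felt
- board: white ceramic brazing board, 130 x 130 x 12 mm, fixed; the blank to be sized stands on it, within 25 mm of its middle in x and y. Origin: centre of the underside
- tray: blue compartment tray, 156 mm (its x) by 206 mm (its y), rim 42 mm high, its floor 12 mm above the bench, fixed; two of the three blanks stand in its compartments and stay there. Origin: centre of the underside
- flux_jar: bystander: flux jar, 60 mm diameter, 60 mm high. Origin: centre of the underside
- wire_brush: bystander: brush 190 mm long lying on the bench, right of the gauge. Origin: on the bench beneath the brush. Farther off to the right stands a fixed brazing stand with a copper coil, 140 mm high
There are look-alikes about, which are no part of the job. Leave any red look-alike of the cutter_b alone.

How it is judged:
By the outcome, as a careful person would: the job done as asked, in the order asked, and still so for the second after the job is handed in, with the robot touching nothing.
It also fails if it takes over 72 s, if anything falls off the work surface, if the arm or the gripper's body presses on something with over 40 N, if the wrist force passes 120 N, or if a joint passes its speed limit or range.

## Working session

There is one attempt and no reset: what is moved stays moved. The work goes in short steps, Python scripts to look and compute and a tool call to move; the robot and the scene stay as the last step left them, time stands still between calls to the robot, and variables do not carry over. Pictures are saved under pics/ and viewed, about 8 in all and at most 12, crops included, and the job is handed in when it is done.

Besides the shell and the picture viewer there is one more tool, called by a JSON object that holds its "method" and its "body". carry_out: Moves the arm, as the interface text tells. Its arguments: {"type":"object","properties":{"rows":{"type":"array","items":{"type":"array","items":{"type":"number"}}},"force":{"type":"number"}},"required":["rows"]}

```bash
mkdir -p pics; ls
cat > h.py <<'E'
from bench import *
import numpy as np, cv2
from scipy.spatial.transform import Rotation as R
def ray(cam,px):
    i=camera_info(cam);E=np.array(i["extrinsics"])
    d=E[:3,:3]@np.array([(px[0]-i["cx"])/i["fx"],(px[1]-i["cy"])/i["fy"],1]);return E[:3,3],d
def at(cam,px,z):
    o,d=ray(cam,px);return o+d*(z-o[2])/d[2]
def proj(cam,p):
    i=camera_info(cam);E=np.linalg.inv(np.array(i["extrinsics"]));q=E[:3,:3]@np.array(p)+E[:3,3]
    return np.array([i["fx"]*q[0]/q[2]+i["cx"],i["fy"]*q[1]/q[2]+i["cy"]])
E
python3 - <<'E'
from h import *
np.set_printoptions(precision=4,suppress=True)
s=read_state();print({k:np.round(v,4) for k,v in s.items()})
for c in("top","side"):
    cv2.imwrite(f"pics/{c}0.png",camera(c));i=camera_info(c);print(c,i["fx"],np.array(i["extrinsics"]))
for q in("cutter_a","gauge","step1","step2","step3","step4","board","tray"):
    for c in("top","side"):
        print(q,c,[(np.round(d["xy"],1),round(d["conf"],2)) for d in pinpoint(q,c)])
E
```

```text
pics
{'time': np.float64(0.0), 'joint_positions': array([-1.3016,  0.3328, -0.0647,  1.4609,  0.0216,  1.3499, -0.0885]), 'joint_vel': array([ 0.0006,  0.0008, -0.0011, -0.0001,  0.0005, -0.0007, -0.0002]), 'joint_torque': array([ -0.0001, -62.3232,   0.0246, -38.9922,  -0.0614,   0.0394,
         0.0001]), 'ee_pos': array([0.1797, 0.5982, 0.2358]), 'eef_rot': array([ 0.8024,  0.5968, -0.0005,  0.0004]), 'ft_force': array([-0.3122,  0.1381,  0.1763]), 'torque': array([-0.0116,  0.0386, -0.0356]), 'width': np.float64(0.0868)}
top 383.963047292813 [[-0.0244 -0.9965  0.0806  0.4709]
 [-0.9997  0.0248  0.005   0.018 ]
 [-0.007  -0.0804 -0.9967  1.0143]
 [ 0.      0.      0.      1.    ]]
side 517.2753114535078 [[-0.9984 -0.0346  0.0443  0.477 ]
 [-0.0558  0.5134 -0.8563  1.3926]
 [ 0.0069 -0.8575 -0.5145  0.8861]
 [ 0.      0.      0.      1.    ]]
cutter_a top [(array([225.6, 249.1]), 0.72), (array([205.4, 213.3]), 0.59), (array([185.1, 217.4]), 0.45), (array([284.6, 238.9]), 0.4)]
cutter_a side [(array([325.9, 291.3]), 0.74), (array([325.9, 278.6]), 0.54), (array([350.2, 232.8]), 0.51)
[... 916 characters left out ...]
, (array([292.1, 153.5]), 0.38)]
step3 side [(array([337.1, 180.6]), 0.94), (array([337.1, 184.3]), 0.83), (array([331.3, 174.7]), 0.68), (array([330.3, 169.8]), 0.59), (array([352.7, 233.6]), 0.52)]
step4 top [(array([395.9, 210.2]), 0.86), (array([433.9, 200.9]), 0.85), (array([375.3, 220.2]), 0.85), (array([414.9, 205.6]), 0.82), (array([292.1, 153.5]), 0.38)]
step4 side [(array([337.1, 180.6]), 0.94), (array([337.1, 184.3]), 0.83), (array([331.3, 174.7]), 0.68), (array([330.3, 169.8]), 0.59), (array([352.7, 233.6]), 0.52)]
board top [(array([283. , 233.2]), 0.83)]
board side [(array([349.5, 239.9]), 0.82)]
tray top [(array([200.1, 200. ]), 0.78)]
tray side [(array([307. , 287.2]), 0.94)]
```

View pics/top0.png

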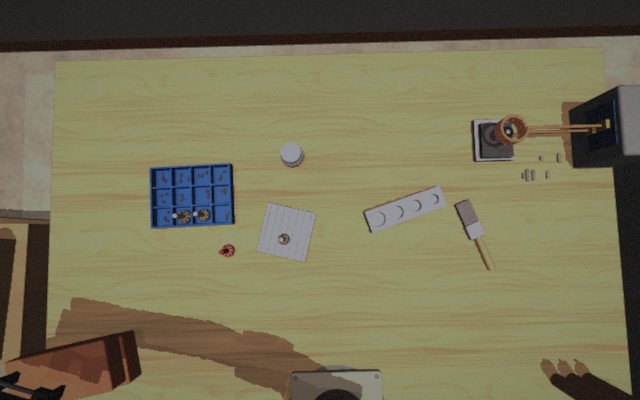

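View pics/side0.png

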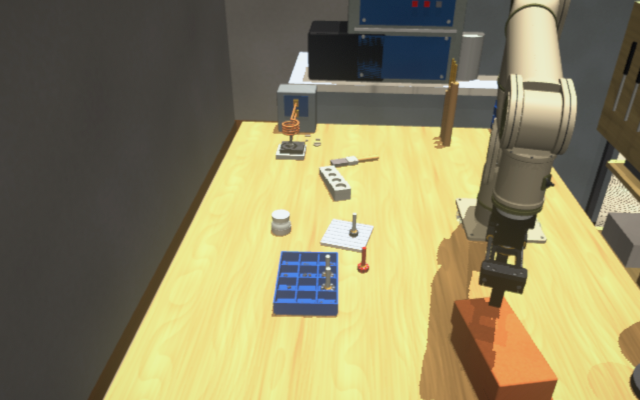

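The top view shows the blank on the board at (284,239), the gauge row from (375,220) to (434,201), and the red look-alike at (228,250). The side view shows the blank at (353,230). I'll zoom in on the gauge and board.

Run:
```python
from h import *
np.set_printoptions(precision=4,suppress=True)
t=cv2.imread("pics/top0.png");s=cv2.imread("pics/side0.png")
a=cv2.resize(t[175:270,255:455],(800,380),interpolation=cv2.INTER_CUBIC)
b=cv2.resize(s[155:205,305:405],(800,400),interpolation=cv2.INTER_CUBIC)[:220] if 0 else cv2.resize(s[155:245,310:390],(400,450)[::1],interpolation=cv2.INTER_CUBIC)
cv2.imwrite("pics/a.png",a);cv2.imwrite("pics/b.png",b)
for p in((375.3,220.2),(395.9,210.2),(414.9,205.6),(433.9,200.9)):print([at("top",p,z)[:2] for z in(.024,.033,.042)])
print("board",at("top",(283,233.2),.0)[:2],at("side",(349.5,239.9),0)[:2])
print("cut",at("top",(284.6,238.9),.012)[:2])
for q in("cutter_a","gauge"):
  for c in("top","side"):
    for d in silhouettes(q,c):
        m=d["mask"];ys,xs=np.nonzero(m);print(q,c,d["conf"],d["box"],m.sum())
        if q=="gauge":print(cv2.minAreaRect(np.c_[xs,ys].astype(np.float32)),cv2.boxPoints(cv2.minAreaRect(np.c_[xs,ys].astype(np.float32))))
```

```text
[array([ 0.496 , -0.1131]), array([ 0.4957, -0.1119]), array([ 0.4955, -0.1107])]
[array([ 0.5204, -0.1671]), array([ 0.52  , -0.1654]), array([ 0.5195, -0.1637])]
[array([ 0.5311, -0.2165]), array([ 0.5305, -0.2144]), array([ 0.53  , -0.2123])]
[array([ 0.542, -0.266]), array([ 0.5414, -0.2634]), array([ 0.5407, -0.2608])]
board [0.4683 0.1277] [0.4623 0.1397]
cut [0.4535 0.1225]
cutter_a top 0.64 [224.8, 252.8, 18.6, 12.2] 146
cutter_a top 0.61 [284.0, 240.1, 10.3, 9.0] 98
cutter_a top 0.61 [202.8, 213.0, 15.9, 9.6] 144
cutter_a top 0.51 [182.6, 219.4, 18.9, 11.5] 177
cutter_a side 0.74 [363.6, 259.4, 7.2, 22.1] 177
cutter_a side 0.57 [354.2, 225.8, 11.0, 24.0] 111
cutter_a side 0.53 [327.1, 267.7, 9.5, 21.6] 58
cutter_a side 0.43 [327.4, 279.1, 12.1, 19.5] 168
gauge top 0.58 [405.9, 209.4, 80.5, 47.6] 1822
((404.5340576171875, 209.1884002685547), (23.120189666748047, 81.9337158203125), 71.22196960449219) [[362.0265 211.431 ]
 [439.5992 185.0563]
 [447.0416 206.9458]
 [369.469  233.3205]]
gauge side 0.73 [333.6, 184.7, 33.9, 42.3] 753
((334.8145751953125, 182.30335998535156), (44.41390609741211, 20.775955200195312), 57.9946174621582) [[314.2359 168.9775]
 [331.8539 157.9663]
 [355.3932 195.6292]
 [337.7752 206.6404]]
gauge side 0.48 [345.4, 235.8, 52.2, 26.8] 1096
((345.576904296875, 235.61537170410156), (48.04844665527344, 28.43683624267578), 11.309932708740234) [[319.2308 244.8461]
 [324.8077 216.9615]
 [371.923  226.3846]
 [366.3461 254.2692]]
```

View pics/a.png

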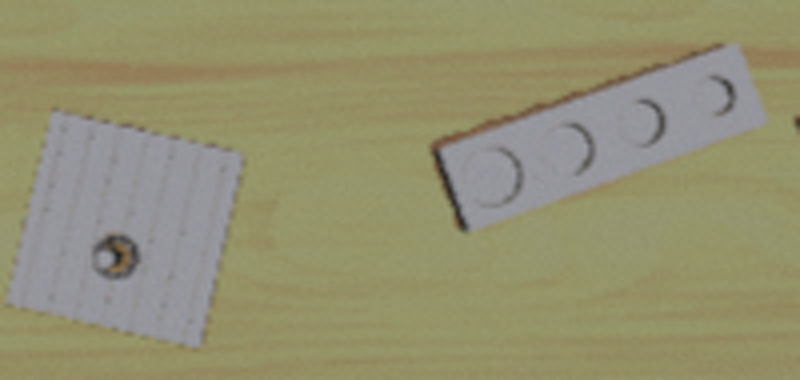

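View pics/b.png

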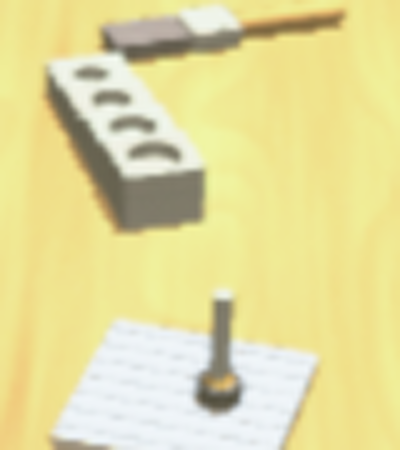

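```bash
cat > fit.py <<'E'
from h import *
from scipy.optimize import least_squares
np.set_printoptions(precision=4,suppress=True)
def pts(p):
    c,s=np.cos(p[2]),np.sin(p[2]);f=lambda x,y,z:(p[0]+c*x-s*y,p[1]+s*x+c*y,z)
    H=[f(0,-.078+.052*i,.024+.006*i) for i in range(4)]
    C=[f(.028,.104,.042),f(-.028,.104,.042),f(.028,-.104,.024),f(-.028,-.104,.024)]
    return H,C
t=[(434,198.75),(415.5,205.5),(397,212.2),(378.2,219.5),(363,211.75),(371,232.75),(440,185.75),(447,205.5)]
s=[(328.2,169.6),(332.4,174.4),(336.6,179.8),(341,185.4),(334.4,191),(350.6,189)]
def res(p,cams):
    H,C=pts(p);r=[]
    if 't' in cams:r+=[proj("top",a)-b for a,b in zip(H+C,t)]
    if 's' in cams:r+=[proj("side",a)-b for a,b in zip(H+C,s)]
    return np.ravel(r)
for cams in("t","s","ts"):
    q=least_squares(res,[.52,-.19,.2],args=(cams,));print(cams,q.x,np.degrees(q.x[2]),np.abs(q.fun).max(),np.sqrt((q.fun**2).mean()))
print(np.array(pts(q.x)[0]))
ct=[((280.5,239.25),.086),((284.2,239.3),.019)];cs=[((354.4,214),.086),((353.6,232.5),.019)]
for name,l in(("top",ct),("side",cs)):
    for px,z in l:print(name,at(name,px,z))
st=read_state();print(R.from_quat(st["eef_rot"]).as_matrix())
E
python3 fit.py
```

```text
t [ 0.5228 -0.1913  0.3123] 17.891860268934593 1.3254239246431325 0.5229531608232247
s [ 0.5198 -0.1841  0.3066] 17.56824186698019 0.4135106407562148 0.3068455374604922
ts [ 0.522  -0.1907  0.3133] 17.95134614897746 1.474133755533444 0.7052746003676514
[[ 0.546  -0.2649  0.024 ]
 [ 0.53   -0.2154  0.03  ]
 [ 0.514  -0.1659  0.036 ]
 [ 0.498  -0.1165  0.042 ]]
top [0.4542 0.1247 0.086 ]
top [0.4526 0.1228 0.019 ]
side [0.4512 0.1316 0.086 ]
side [0.451 0.128 0.019]
[[ 0.2877  0.9577  0.    ]
 [ 0.9577 -0.2877  0.0001]
 [ 0.0001 -0.     -1.    ]]
```

{"method": "carry_out", "body": {"rows": [[-1,0,0,0,1],[-1,0,0,0,1],[-1,0,0,0,1],[-1,0,0,0,1],[-1,0,0,0,1],[-1,0,0,0,1],[-1,0,0,0,1],[-1,0,0,0,1],[-1,0,0,0,1],[-1,0,0,0,1],[-1,0,0,0,1],[-1,0,0,0,0]], "force": 10}}

```text
time: 2.1
ee_pos: [0.1797, 0.5986, 0.2366]
eef_rot: [0.991, 0.136, -0.0, -0.0]
ft_force: [-0.0, -0.0, 0.6]
width: 0.0869
```

```bash
cat > to.py <<'E'
from h import *
import sys
# target x y z, yaw deg -> total shift in tool axes, units of 30mm, and turn units
st=read_state();M=R.from_quat(st["eef_rot"]).as_matrix()
a=[float(v) for v in sys.argv[1:]]
yaw=np.degrees(np.arctan2(M[1,0],M[0,0]))
print("t",round(float(st["time"]),2),"pos",np.round(st["ee_pos"],4),"yaw",round(yaw,2),"zdir",np.round(M[:,2],3),"w",round(float(st["width"]),4),"F",np.round(st["ft_force"],2),"T",np.round(st["torque"],2))
if a:print("units",np.round(M.T@(np.array(a[:3])-st["ee_pos"])/.03,2),"turn",round(-(a[3]-yaw)/5,2) if len(a)>3 else "")
E
python3 to.py .452 .126 .18 17.9
```

```text
t 2.1 pos [0.1797 0.5986 0.2366] yaw 15.59 zdir [-0.  0. -1.] w 0.0869 F [-0.02 -0.03  0.56] T [-0.06  0.03  0.02]
units [ 4.51 17.61  1.88] turn -0.46
```

{"method": "carry_out", "body": {"rows": [[-1,0.25,0.98,0,-0.46],[-1,0.25,0.98,0,0],[-1,0.25,0.98,0,0],[-1,0.25,0.98,0,0],[-1,0.25,0.98,0,0],[-1,0.25,0.98,0,0],[-1,0.25,0.98,0,0],[-1,0.25,0.98,0,0],[-1,0.25,0.98,0,0],[-1,0.25,0.98,0.2,0],[-1,0.25,0.98,0.2,0],[-1,0.25,0.98,0.2,0],[-1,0.25,0.98,0.2,0],[-1,0.25,0.98,0.2,0],[-1,0.25,0.98,0.2,0],[-1,0.25,0.98,0.2,0],[-1,0.25,0.98,0.2,0],[-1,0.25,0.98,0.2,0],[-1,0,0,0,0]]}}

```text
time: 3.68
ee_pos: [0.4954, 0.1254, 0.181]
eef_rot: [0.981, 0.191, 0.003, -0.003]
ft_force: [-0.6, -0.4, -1.0]
width: 0.0867
```

```bash
python3 to.py .452 .126 .15 17.9
```

```text
t 3.68 pos [0.4954 0.1254 0.181 ] yaw 22.07 zdir [ 0.005  0.007 -1.   ] w 0.0867 F [-0.63 -0.4  -0.98] T [-0.1   0.11  0.02]
units [-1.34 -0.56  1.03] turn 0.83
```

{"method": "carry_out", "body": {"rows": [[-1,0,0,0,0.83],[-1,0,0,0,0]]}}

```text
time: 3.85
ee_pos: [0.4963, 0.1228, 0.1807]
eef_rot: [0.988, 0.155, 0.003, -0.003]
ft_force: [-0.4, -0.4, 0.4]
width: 0.0871
```

```bash
python3 to.py .452 .126 .15 17.9
```

```text
t 3.85 pos [0.4963 0.1228 0.1807] yaw 17.88 zdir [ 0.005  0.006 -1.   ] w 0.0871 F [-0.37 -0.41  0.42] T [-0.11  0.02 -0.01]
units [-1.38 -0.55  1.02] turn -0.0
```

{"method": "carry_out", "body": {"rows": [[-1,-0.46,-0.18,0.34,0],[-1,-0.46,-0.18,0.34,0],[-1,-0.46,-0.19,0.34,0],[-1,0,0,0,0]]}}

```text
time: 4.18
ee_pos: [0.4511, 0.1264, 0.1495]
eef_rot: [0.986, 0.164, 0.004, -0.002]
ft_force: [0.7, 1.1, 0.2]
width: 0.0871
```

```bash
python3 to.py .452 .126 .15 17.9
python3 - <<'E'
from h import *
s=camera("side");cv2.imwrite("pics/s1.png",cv2.resize(s[130:260,290:420],(780,780)[:2],interpolation=cv2.INTER_CUBIC)[:600])
st=read_state();M=R.from_quat(st["eef_rot"]).as_matrix()
for sg in(-1,1):
  for wy in(-.0095,.0095):
    p=st["ee_pos"]+M@[sg*.0435,wy,.014]; print(sg,wy,(proj("side",p)-[290,130])*6)
E
```

```text
t 4.18 pos [0.4511 0.1264 0.1495] yaw 18.86 zdir [ 0.007  0.006 -1.   ] w 0.0871 F [0.73 1.1  0.21] T [-0.07  0.02  0.05]
units [ 0.02  0.02 -0.02] turn 0.19
-1 -0.0095 [480.28022318 406.54633803]
-1 0.0095 [466.59557174 387.11567473]
1 -0.0095 [305.0977294  429.34392629]
1 0.0095 [293.09461008 409.39188397]
```

View pics/s1.png

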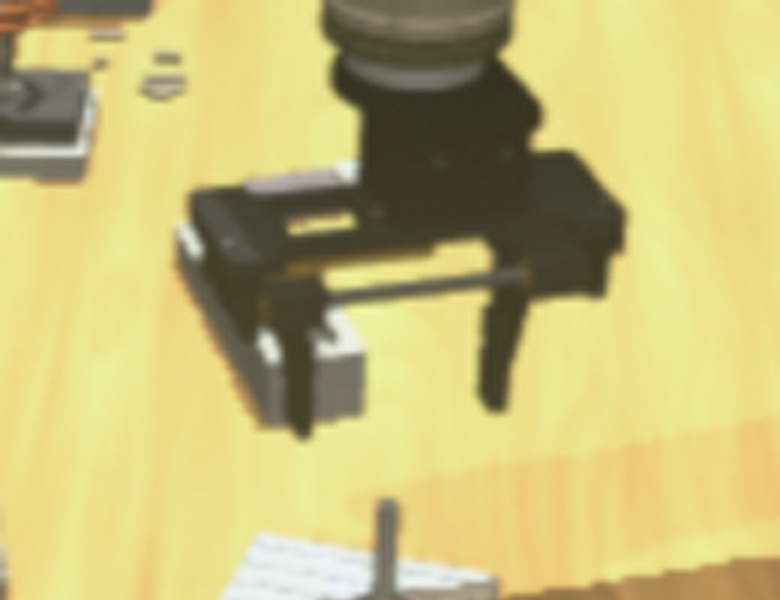

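Fingertips show at about (303,437) and (495,410) in the crop, against predictions of (305,429) and (480,406). The side camera therefore reads about 1 px low, roughly 5 mm too far in +y, so I trust the top camera.

{"method": "carry_out", "body": {"rows": [[-1,0.05,0.11,0,0.19],[-1,0,0,0.5,0],[-1,0,0,0.5,0],[-1,0,0,0.5,0],[-1,0,0,0.5,0],[-1,0,0,0.5,0],[-1,0,0,0,0]]}}

```text
time: 4.82
ee_pos: [0.4661, 0.1262, 0.0794]
eef_rot: [0.987, 0.159, 0.012, -0.004]
ft_force: [-1.2, -0.1, -0.2]
width: 0.087
```

```bash
python3 to.py .4535 .1235 .048 17.9
python3 - <<'E'
from h import *
s=camera("side");cv2.imwrite("pics/s2.png",cv2.resize(s[165:255,300:420],(720,540),interpolation=cv2.INTER_CUBIC))
E
```

```text
t 4.82 pos [0.4661 0.1262 0.0794] yaw 18.35 zdir [ 0.022  0.012 -1.   ] w 0.087 F [-1.24 -0.14 -0.21] T [-0.12  0.1  -0.01]
units [-0.45 -0.04  1.04] turn 0.09
```

View pics/s2.png

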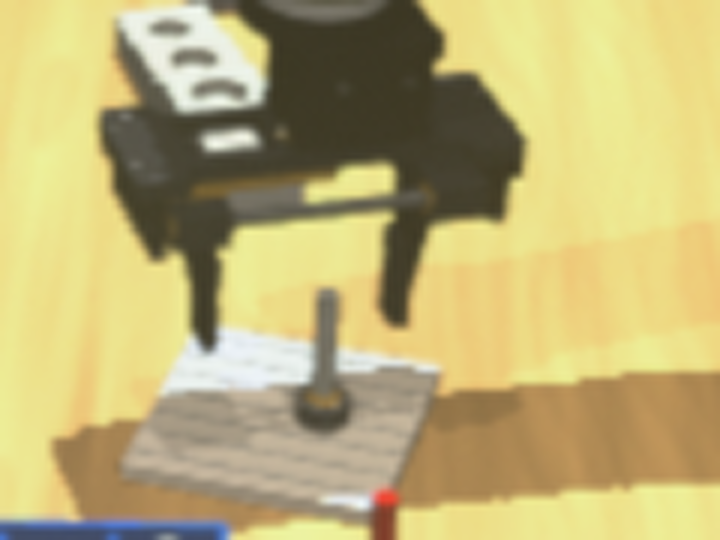

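The picture shows the open fingers straddling the upright shank, which spans (325,290) to (322,405). The tool has picked up 1.4° of tilt, so I'll test whether slow moves shed it.

{"method": "carry_out", "body": {"rows": [[-1,0,0,-0.5,0],[-1,0,0,-0.5,0],[-1,0,0,-0.5,0],[-1,0,0,-0.5,0],[-1,0,0,0,0]]}}

```text
time: 5.28
ee_pos: [0.4697, 0.1249, 0.149]
eef_rot: [0.987, 0.159, 0.015, -0.004]
ft_force: [0.9, 0.1, -0.7]
width: 0.0867
```

```bash
python3 to.py .4535 .1235 .100 17.9
```

```text
t 5.28 pos [0.4697 0.1249 0.149 ] yaw 18.33 zdir [ 0.028  0.012 -1.   ] w 0.0867 F [ 0.86  0.06 -0.75] T [-0.12  0.01 -0.04]
units [-0.58 -0.12  1.62] turn 0.09
```

{"method": "carry_out", "body": {"rows": [[-1,0,0,0.1,0],[-1,0,0,0.1,0],[-1,0,0,0.1,0],[-1,0,0,0.1,0],[-1,0,0,0.1,0],[-1,0,0,0.1,0],[-1,0,0,0.1,0],[-1,0,0,0.1,0],[-1,0,0,0.1,0],[-1,0,0,0.1,0]]}}

```text
time: 6.12
ee_pos: [0.4714, 0.1249, 0.1163]
eef_rot: [0.987, 0.16, 0.015, -0.003]
ft_force: [-0.8, 0.5, 0.1]
width: 0.0872
```

```bash
python3 to.py .4535 .1235 .100 17.9
```

```text
t 6.12 pos [0.4714 0.1249 0.1163] yaw 18.36 zdir [ 0.029  0.012 -1.   ] w 0.0872 F [-0.83  0.47  0.13] T [-0.15  0.06  0.  ]
units [-0.6  -0.14  0.52] turn 0.09
```

{"method": "carry_out", "body": {"rows": [[-1,-0.6,-0.14,0,0.09],[-1,0,0,0,0]]}}

```text
time: 6.28
ee_pos: [0.4523, 0.1228, 0.1143]
eef_rot: [0.988, 0.155, 0.014, -0.003]
ft_force: [0.4, 0.2, -1.2]
width: 0.0873
```

```bash
python3 to.py .4535 .1235 .100 17.9; python3 -c "
from bench import *;print(read_state()['joint_positions'].round(3) if hasattr(read_state()['joint_positions'],'round') else read_state()['joint_positions'])"
```

```text
t 6.28 pos [0.4523 0.1228 0.1143] yaw 17.87 zdir [ 0.028  0.01  -1.   ] w 0.0873 F [ 0.41  0.19 -1.22] T [-0.09  0.07  0.  ]
units [ 0.03 -0.01  0.48] turn -0.01
[-0.842  0.072  0.5    2.054 -0.041  0.996 -0.009]
```

{"method": "carry_out", "body": {"rows": [[-1,-1,0,0,0],[-1,-1,0,0,0],[-1,0,0,0,0]]}}

```text
time: 6.53
ee_pos: [0.3937, 0.1037, 0.1108]
eef_rot: [0.988, 0.156, 0.014, -0.001]
ft_force: [-0.1, 0.8, 0.4]
width: 0.087
```

```bash
python3 to.py .4535 .1235 .100 17.9
```

```text
t 6.53 pos [0.3937 0.1037 0.1108] yaw 17.92 zdir [ 0.026  0.007 -1.   ] w 0.087 F [-0.11  0.79  0.43] T [-0.06  0.01 -0.01]
units [ 2.09 -0.02  0.42] turn 0.0
```

{"method": "carry_out", "body": {"rows": [[-1,0.2,0,0,0],[-1,0.2,0,0,0],[-1,0.2,0,0,0],[-1,0.2,0,0,0],[-1,0.2,0,0,0],[-1,0.2,0,0,0],[-1,0.2,0,0,0],[-1,0,0,0,0]]}}

```text
time: 7.2
ee_pos: [0.4418, 0.1194, 0.1128]
eef_rot: [0.988, 0.156, 0.016, -0.002]
ft_force: [-0.4, -0.1, 0.1]
width: 0.087
```

```bash
python3 to.py .4535 .1235 .100 17.9
```

```text
t 7.2 pos [0.4418 0.1194 0.1128] yaw 17.98 zdir [ 0.03   0.008 -1.   ] w 0.087 F [-0.44 -0.09  0.13] T [-0.13  0.09  0.03]
units [ 0.4  -0.01  0.44] turn 0.02
```

{"method": "carry_out", "body": {"rows": [[-1,-0.2,0,0,0],[-1,-0.2,0,0,0],[-1,-0.2,0,0,0],[-1,-0.2,0,0,0],[-1,-0.2,0,0,0],[-1,-0.2,0,0,0],[-1,-0.2,0,0,0],[-1,0,0,0,0]]}}

```text
time: 7.87
ee_pos: [0.396, 0.1043, 0.1106]
eef_rot: [0.988, 0.156, 0.015, -0.001]
ft_force: [-0.2, 0.1, 0.2]
width: 0.0873
```

{"method": "carry_out", "body": {"rows": [[-1,1,0,0,0],[-1,0.8,0,0,0],[-1,0,0,0,0]]}}

```text
time: 8.12
ee_pos: [0.4476, 0.1219, 0.1129]
eef_rot: [0.988, 0.157, 0.015, -0.003]
ft_force: [-0.9, 0.5, 0.3]
width: 0.087
```

{"method": "carry_out", "body": {"rows": [[-1,0,0,-1,0],[-1,0,0,-1,0],[-1,0,0,0,0]]}}

```text
time: 8.37
ee_pos: [0.4452, 0.1204, 0.1734]
eef_rot: [0.988, 0.156, 0.013, -0.001]
ft_force: [0.8, 0.8, 0.1]
width: 0.0871
```

{"method": "carry_out", "body": {"rows": [[-1,0,0,0,0],[-1,0,0,0,0],[-1,0,0,0,0]]}}

```text
time: 8.62
ee_pos: [0.4448, 0.1205, 0.1736]
eef_rot: [0.988, 0.156, 0.014, -0.002]
ft_force: [-0.2, -0.9, -0.3]
width: 0.0873
```

```bash
python3 to.py .4535 .124 .048 17.9
```

```text
t 8.62 pos [0.4448 0.1205 0.1736] yaw 18.0 zdir [ 0.027  0.008 -1.   ] w 0.0873 F [-0.2  -0.88 -0.27] T [-0.09  0.05  0.02]
units [ 0.19 -0.02  4.19] turn 0.02
```

{"method": "carry_out", "body": {"rows": [[-1,0.01,0,0.2,0],[-1,0.01,0,0.2,0],[-1,0.01,0,0.2,0],[-1,0.01,0,0.2,0],[-1,0.01,0,0.2,0],[-1,0.01,0,0.2,0],[-1,0.01,0,0.2,0],[-1,0.01,0,0.2,0],[-1,0.01,0,0.2,0],[-1,0.01,0,0.2,0],[-1,0.01,0,0.2,0],[-1,0.01,0,0.2,0],[-1,0.01,0,0.2,0],[-1,0.01,0,0.2,0],[-1,0.01,0,0.2,0],[-1,0,0,0.2,0],[-1,0,0,0.2,0],[-1,0,0,0.2,0]]}}

```text
time: 10.12
ee_pos: [0.4506, 0.1218, 0.0512]
eef_rot: [0.988, 0.156, 0.012, -0.001]
ft_force: [0.2, 0.7, 0.1]
width: 0.087
```

```bash
python3 to.py .4535 .124 .048 17.9
```

```text
t 10.12 pos [0.4506 0.1218 0.0512] yaw 17.99 zdir [ 0.023  0.005 -1.   ] w 0.087 F [0.2  0.66 0.11] T [-0.06  0.12  0.01]
units [ 0.11 -0.04  0.11] turn 0.02
```

{"method": "carry_out", "body": {"rows": [[-1,0.11,-0.04,0.1,0],[-1,0,0,0,0],[0,0,0,0,0],[0.5,0,0,0,0],[1,0,0,0,0],[1,0,0,0,0],[1,0,0,0,0],[1,0,0,0,0],[1,0,0,0,0],[1,0,0,0,0],[1,0,0,0,0],[1,0,0,0,0]], "force": 15}}

```text
time: 11.12
ee_pos: [0.4539, 0.1243, 0.0477]
eef_rot: [0.988, 0.156, 0.012, -0.001]
ft_force: [-0.5, 0.6, -0.0]
width: 0.0285
```

```bash
python3 to.py .4535 .124 .048 17.9
```

```text
t 11.12 pos [0.4539 0.1243 0.0477] yaw 17.99 zdir [ 0.023  0.005 -1.   ] w 0.0285 F [-0.52  0.59 -0.01] T [-0.09  0.03  0.02]
units [-0.02  0.   -0.01] turn 0.02
```

{"method": "carry_out", "body": {"rows": [[1,0,0,0,0],[1,0,0,0,0],[1,0,0,0,0],[1,0,0,0,0],[1,0,0,0,0]]}}

```text
time: 11.53
ee_pos: [0.4537, 0.1242, 0.0479]
eef_rot: [0.988, 0.156, 0.012, -0.001]
ft_force: [0.5, 0.9, 0.8]
width: 0.0115
```

```bash
python3 to.py .4535 .124 .048 17.9
```

```text
t 11.53 pos [0.4537 0.1242 0.0479] yaw 17.99 zdir [ 0.023  0.005 -1.   ] w 0.0115 F [0.46 0.91 0.81] T [-0.12  0.13 -0.01]
units [-0.01  0.   -0.  ] turn 0.02
```

{"method": "carry_out", "body": {"rows": [[1,0,0,-0.1,0],[1,0,0,-0.2,0],[1,0,0,-0.3,0],[1,0,0,-0.3,0],[1,0,0,-0.3,0],[1,0,0,-0.3,0],[1,0,0,-0.3,0],[1,0,0,-0.3,0],[1,0,0,0,0]], "force": 20}}

```text
time: 12.28
ee_pos: [0.4525, 0.1236, 0.1185]
eef_rot: [0.988, 0.156, 0.012, -0.001]
ft_force: [0.1, -0.2, -1.5]
width: 0.0119
```

```bash
python3 to.py .5457 -.2655 .11 17.9
```

```text
t 12.28 pos [0.4525 0.1236 0.1185] yaw 17.95 zdir [ 0.024  0.006 -1.   ] w 0.0119 F [ 0.13 -0.15 -1.52] T [-0.05 -0.02 -0.  ]
units [-1.05 13.3   0.28] turn 0.01
```

{"method": "carry_out", "body": {"rows": [[1,-0.03,0.15,0,0],[1,-0.03,0.3,0,0],[1,-0.03,0.35,0,0],[1,-0.03,0.35,0,0],[1,-0.03,0.35,0,0],[1,-0.03,0.35,0,0],[1,-0.03,0.35,0,0],[1,-0.03,0.35,0,0],[1,-0.03,0.35,0,0],[1,-0.03,0.35,0,0],[1,-0.03,0.35,0,0],[1,-0.03,0.35,0,0],[1,-0.03,0.35,0,0],[1,-0.03,0.35,0,0],[1,-0.03,0.35,0,0],[1,-0.03,0.35,0,0],[1,-0.03,0.35,0,0],[1,-0.03,0.3,0,0],[1,-0.03,0.15,0,0],[1,0,0,0,0]]}}

```text
time: 13.95
ee_pos: [0.4875, -0.0835, 0.1101]
eef_rot: [0.988, 0.152, 0.005, 0.002]
ft_force: [0.5, -0.6, -0.8]
width: 0.0114
```

```bash
python3 to.py .5457 -.2655 .11 17.9
```

```text
t 13.95 pos [ 0.4875 -0.0835  0.1101] yaw 17.48 zdir [ 0.01  -0.003 -1.   ] w 0.0114 F [ 0.5  -0.59 -0.79] T [-0.09  0.08 -0.02]
units [0.03 6.37 0.04] turn -0.08
```

{"method": "carry_out", "body": {"rows": [[1,0,0.2,0,0],[1,0,0.35,0,0],[1,0,0.35,0,0],[1,0,0.35,0,0],[1,0,0.35,0,0],[1,0,0.35,0,0],[1,0,0.35,0,0],[1,0,0.35,0,0],[1,0,0.35,0,0],[1,0,0.35,0,0],[1,0,0.35,0,0],[1,0,0.35,0,0],[1,0,0.35,0,0],[1,0,0.35,0,0],[1,0,0.35,0,0],[1,0,0.35,0,0],[1,0,0.35,0,0],[1,0,0.3,0,0],[1,0,0.2,0,0],[1,0,0,0,0]]}}

```text
time: 15.62
ee_pos: [0.548, -0.2734, 0.1073]
eef_rot: [0.988, 0.157, 0.002, 0.001]
ft_force: [-0.3, 1.0, -0.3]
width: 0.0114
```

```bash
python3 to.py .5457 -.2655 .075 17.9;python3 - <<'E'
from h import *
s=camera("side");a=cv2.resize(s[125:205,290:370],(600,600),interpolation=cv2.INTER_CUBIC)
cv2.imwrite("pics/s3.png",a)
E
```

```text
t 15.62 pos [ 0.548  -0.2734  0.1073] yaw 18.09 zdir [ 0.005 -0.001 -1.   ] w 0.0114 F [-0.35  0.99 -0.28] T [-0.05  0.09  0.04]
units [ 0.01 -0.28  1.08] turn 0.04
```

View pics/s3.png

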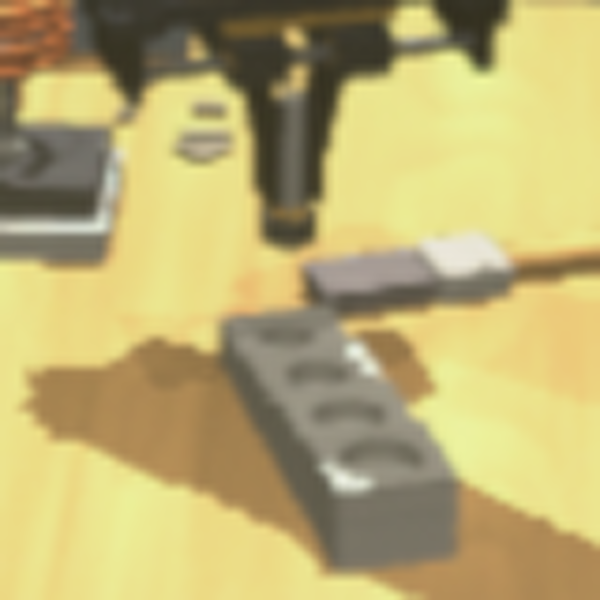

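The tilt is nearly gone now. The head hangs with its underside at about (288,232) in the crop, and hole 1 is at about (287,333). I'll use the pair as a relative measurement in the side camera.

Run:
```python
from h import *
np.set_printoptions(precision=4,suppress=True)
f=lambda c:np.array([290,125])+np.array(c)/7.5
pb=np.array([.5482,-.2734,.0714]);b=f((288,232))
bias=b-proj("side",pb);print("bias",bias)
for k,(c,z) in enumerate([((287,333),.024),((319,372),.03),((349,411),.036),((383,456),.042)]):
    print(k+1,at("side",f(c),z),at("side",f(c)-bias,z))
```

```text
bias [0.9122 0.191 ]
1 [ 0.5442 -0.2591  0.024 ] [ 0.5475 -0.2604  0.024 ]
2 [ 0.5269 -0.2093  0.03  ] [ 0.5302 -0.2105  0.03  ]
3 [ 0.5114 -0.1614  0.036 ] [ 0.5146 -0.1625  0.036 ]
4 [ 0.4947 -0.1099  0.042 ] [ 0.4978 -0.111   0.042 ]
```

```bash
python3 to.py .547 -.264 .066 17.9
```

```text
t 15.67 pos [ 0.5478 -0.2728  0.1072] yaw 18.1 zdir [ 0.004 -0.    -1.   ] w 0.0112 F [-1.43  0.22 -1.2 ] T [-0.06  0.06 -0.07]
units [ 0.06 -0.29  1.37] turn 0.04
```

{"method": "carry_out", "body": {"rows": [[1,0.06,-0.29,0,0.04],[1,0,0,0.2,0],[1,0,0,0.2,0],[1,0,0,0.2,0],[1,0,0,0.2,0],[1,0,0,0.2,0],[1,0,0,0.2,0],[1,0,0,0.1,0],[1,0,0,0,0]]}}

```text
time: 16.42
ee_pos: [0.5466, -0.2591, 0.0629]
eef_rot: [0.988, 0.157, 0.002, -0.001]
ft_force: [0.2, -0.2, -0.9]
width: 0.0116
```

```bash
python3 to.py .547 -.264 .066 17.9
```

```text
t 16.42 pos [ 0.5466 -0.2591  0.0629] yaw 18.09 zdir [ 0.003  0.002 -1.   ] w 0.0116 F [ 0.17 -0.22 -0.87] T [-0.09  0.02  0.01]
units [-0.04  0.16 -0.1 ] turn 0.04
```

{"method": "carry_out", "body": {"rows": [[1,0,0.16,0,0],[1,0,0,0,0],[1,0,0,0.03,0],[1,0,0,0.03,0],[1,0,0,0.03,0]]}}

```text
time: 16.83
ee_pos: [0.5486, -0.2651, 0.0606]
eef_rot: [0.988, 0.157, 0.002, -0.0]
ft_force: [0.5, 0.6, -0.5]
width: 0.0115
```

{"method": "carry_out", "body": {"rows": [[1,0,0,0.03,0],[1,0,0,0.03,0]]}}

```text
time: 17.0
ee_pos: [0.5488, -0.2653, 0.0595]
eef_rot: [0.988, 0.157, 0.002, -0.0]
ft_force: [-4.9, 2.9, 14.3]
width: 0.0117
```

```bash
python3 to.py .547 -.2625 .0605 17.9
```

```text
t 17.0 pos [ 0.5488 -0.2653  0.0595] yaw 18.03 zdir [ 0.004  0.002 -1.   ] w 0.0117 F [-4.95  2.86 14.31] T [ 0.53  1.21 -0.02]
units [-0.03 -0.11 -0.03] turn 0.03
```

{"method": "carry_out", "body": {"rows": [[1,0,0,-0.06,0],[1,-0.03,-0.1,0,0],[1,0,0,0,0],[1,0,0,0.03,0],[1,0,0,0.03,0],[1,0,0,0.02,0]]}}

```text
time: 17.5
ee_pos: [0.5473, -0.2624, 0.0595]
eef_rot: [0.988, 0.157, 0.003, -0.0]
ft_force: [-3.2, 1.5, 9.6]
width: 0.0117
```

{"method": "carry_out", "body": {"rows": [[1,0,0,-0.06,0],[1,-0.08,0.05,0,0],[1,0,0,0,0],[1,0,0,0.03,0],[1,0,0,0.03,0],[1,0,0,0.02,0]]}}

```text
time: 18.0
ee_pos: [0.5454, -0.2651, 0.0596]
eef_rot: [0.988, 0.157, 0.003, -0.0]
ft_force: [-3.6, 3.4, 12.1]
width: 0.0113
```

```bash
python3 to.py .547 -.2625 .0605 17.9
```

```text
t 18.0 pos [ 0.5454 -0.2651  0.0596] yaw 18.04 zdir [ 0.006  0.002 -1.   ] w 0.0113 F [-3.57  3.43 12.13] T [0.61 1.19 0.05]
units [ 0.08 -0.07 -0.03] turn 0.03
```

{"method": "carry_out", "body": {"rows": [[1,0,0,-0.06,0],[1,0.03,-0.18,0,0],[1,0,0,0,0],[1,0,0,0.03,0],[1,0,0,0.03,0],[1,0,0,0.02,0]]}}

```text
time: 18.5
ee_pos: [0.5447, -0.259, 0.0596]
eef_rot: [0.988, 0.157, 0.003, -0.001]
ft_force: [-4.6, 2.9, 13.4]
width: 0.0116
```

{"method": "carry_out", "body": {"rows": [[1,0,0,-0.06,0],[1,0.04,-0.06,0,0],[1,0,0,0,0],[1,0,0,0.03,0],[1,0,0,0.03,0],[1,0,0,0.02,0]]}}

```text
time: 19.0
ee_pos: [0.5455, -0.2567, 0.0596]
eef_rot: [0.988, 0.157, 0.004, -0.001]
ft_force: [-5.5, 1.5, 14.5]
width: 0.0116
```

```bash
python3 to.py .547 -.2625 .0605 17.9
```

```text
t 19.0 pos [ 0.5455 -0.2567  0.0596] yaw 18.07 zdir [ 0.007  0.003 -1.   ] w 0.0116 F [-5.49  1.47 14.51] T [0.57 1.38 0.03]
units [-0.01  0.2  -0.03] turn 0.03
```

Hole 1 refuses the blank at five spots, always at the same height (TCP z 0.0595). On to step 2.

{"method": "carry_out", "body": {"rows": [[1,0,0,-0.2,0],[1,0,0,-0.2,0],[1,0,0,-0.1,0],[1,0,0,0,0]]}}

```text
time: 19.33
ee_pos: [0.5452, -0.2568, 0.0754]
eef_rot: [0.988, 0.157, 0.003, -0.001]
ft_force: [0.1, 0.3, -0.8]
width: 0.0116
```

```bash
python3 to.py .5305 -.2135 .072 17.9
```

```text
t 19.33 pos [ 0.5452 -0.2568  0.0754] yaw 18.06 zdir [ 0.006  0.002 -1.   ] w 0.0116 F [ 0.07  0.26 -0.85] T [-0.08 -0.01  0.03]
units [-0.02 -1.52  0.12] turn 0.03
```

{"method": "carry_out", "body": {"rows": [[1,0,-0.25,0,0],[1,0,-0.25,0,0],[1,0,-0.25,0,0],[1,0,-0.25,0,0],[1,0,-0.25,0,0],[1,0,-0.2,0,0],[1,0,-0.05,0,0],[1,0,0,0,0]]}}

```text
time: 20.0
ee_pos: [0.5292, -0.2074, 0.0746]
eef_rot: [0.987, 0.158, 0.003, -0.001]
ft_force: [0.2, -0.2, -1.2]
width: 0.0111
```

```bash
python3 to.py .5305 -.2135 .067 17.9
```

```text
t 20.0 pos [ 0.5292 -0.2074  0.0746] yaw 18.18 zdir [ 0.005  0.004 -1.   ] w 0.0111 F [ 0.2  -0.23 -1.19] T [-0.06  0.03 -0.  ]
units [-0.02  0.21  0.25] turn 0.06
```

{"method": "carry_out", "body": {"rows": [[1,-0.02,0.19,0,0.06],[1,0,0,0,0],[1,0,0,0.1,0],[1,0,0,0.1,0],[1,0,0,0.03,0],[1,0,0,0.03,0],[1,0,0,0.03,0]]}}

```text
time: 20.58
ee_pos: [0.5307, -0.2153, 0.065]
eef_rot: [0.988, 0.154, 0.003, -0.001]
ft_force: [0.0, -0.2, -0.2]
width: 0.0118
```

{"method": "carry_out", "body": {"rows": [[1,0,0,0.03,0],[1,0,0,0.02,0]]}}

```text
time: 20.75
ee_pos: [0.5305, -0.2154, 0.0632]
eef_rot: [0.988, 0.154, 0.003, -0.001]
ft_force: [-0.1, -0.8, -1.2]
width: 0.0117
```

```bash
python3 to.py .5305 -.2135 .067 17.9
```

```text
t 20.75 pos [ 0.5305 -0.2154  0.0632] yaw 17.72 zdir [ 0.005  0.002 -1.   ] w 0.0117 F [-0.07 -0.79 -1.21] T [-0.12  0.02  0.03]
units [ 0.02 -0.06 -0.13] turn -0.04
```

It is entering: already 2.5 mm below the tread, with no force. I'll keep going gently.

{"method": "carry_out", "body": {"rows": [[1,0,0,0.04,0],[1,0,0,0.04,0]]}}

```text
time: 20.92
ee_pos: [0.5306, -0.2154, 0.0607]
eef_rot: [0.988, 0.154, 0.003, -0.001]
ft_force: [-0.3, 0.3, -1.3]
width: 0.0115
```

{"method": "carry_out", "body": {"rows": [[1,0,0,0.04,0],[1,0,0,0.04,0]]}}

```text
time: 21.08
ee_pos: [0.5307, -0.2153, 0.0581]
eef_rot: [0.988, 0.154, 0.003, -0.001]
ft_force: [-0.6, -0.0, -1.4]
width: 0.0114
```

{"method": "carry_out", "body": {"rows": [[1,0,0,0.04,0],[1,0,0,0.04,0]]}}

```text
time: 21.25
ee_pos: [0.5308, -0.2153, 0.0554]
eef_rot: [0.988, 0.154, 0.003, -0.001]
ft_force: [-0.3, 1.1, -2.2]
width: 0.0116
```

{"method": "carry_out", "body": {"rows": [[1,0,0,0.03,0],[1,0,0,0.03,0]]}}

```text
time: 21.42
ee_pos: [0.5309, -0.2152, 0.0536]
eef_rot: [0.988, 0.154, 0.003, -0.001]
ft_force: [-4.4, 2.1, 15.6]
width: 0.0116
```

Felt the floor at z 0.0536, with the underside at about 0.018 as expected. I'll relieve the load and release.

{"method": "carry_out", "body": {"rows": [[1,0,0,-0.015,0],[1,0,0,0,0],[0.8,0,0,0,0],[0.6,0,0,0,0],[0.4,0,0,0,0],[0.2,0,0,0,0],[0,0,0,0,0],[0,0,0,0,0],[0,0,0,0,0],[0,0,0,0,0]]}}

```text
time: 22.25
ee_pos: [0.5314, -0.2155, 0.0544]
eef_rot: [0.988, 0.154, 0.004, -0.001]
ft_force: [0.0, -0.3, 0.3]
width: 0.042
```

```bash
python3 to.py
```

```text
t 22.25 pos [ 0.5314 -0.2155  0.0544] yaw 17.75 zdir [ 0.007  0.002 -1.   ] w 0.042 F [ 0.02 -0.3   0.34] T [-0.07  0.05 -0.01]
```

Rise slowly, then back the arm off for a look.

{"method": "carry_out", "body": {"rows": [[0,0,0,-0.2,0],[0,0,0,-0.2,0],[0,0,0,-0.3,0],[0,0,0,-0.3,0],[0,0,0,-0.3,0],[0,0,0,-0.3,0],[0,0,0,-0.3,0],[0,0,0,-0.3,0],[0,0,0,-0.3,0],[0,0,0,-0.3,0],[0,0,0,-0.3,0],[0,0,0,-0.3,0],[0,0,0,-0.3,0],[0,0,0,-0.3,0],[0,-0.5,0,-0.2,0],[0,-0.5,0,0,0],[0,-0.5,0,0,0],[0,-0.5,0,0,0],[0,0,0,0,0]]}}

```text
time: 23.83
ee_pos: [0.4723, -0.2354, 0.1977]
eef_rot: [0.988, 0.154, 0.005, 0.0]
ft_force: [0.3, -0.6, 0.7]
width: 0.0436
```

```bash
python3 to.py
python3 - <<'E'
from h import *
s=camera("side");t=camera("top")
a=cv2.resize(s[140:205,305:370],(400,400),interpolation=cv2.INTER_CUBIC);b=cv2.resize(t[170:250,350:450][:, :],(400,320),interpolation=cv2.INTER_CUBIC)
cv2.imwrite("pics/end.png",np.hstack([a,cv2.copyMakeBorder(b,0,80,0,0,cv2.BORDER_CONSTANT)]))
st=.530,-.2155
for p in((*st,.018),(*st,.092)):
  print(proj("side",p),(proj("side",p)-[305,140])*400/65,proj("top",p))
E
```

```text
t 23.83 pos [ 0.4723 -0.2354  0.1977] yaw 17.77 zdir [ 0.011  0.001 -1.   ] w 0.0436 F [ 0.34 -0.63  0.65] T [-0.12  0.07  0.05]
[331.672954   176.75257144] [164.14125537 226.16967042] [413.98379737 206.17347609]
[332.00674288 157.89440971] [166.19534079 110.11944437] [421.12534785 204.17328019]
```

View pics/end.png

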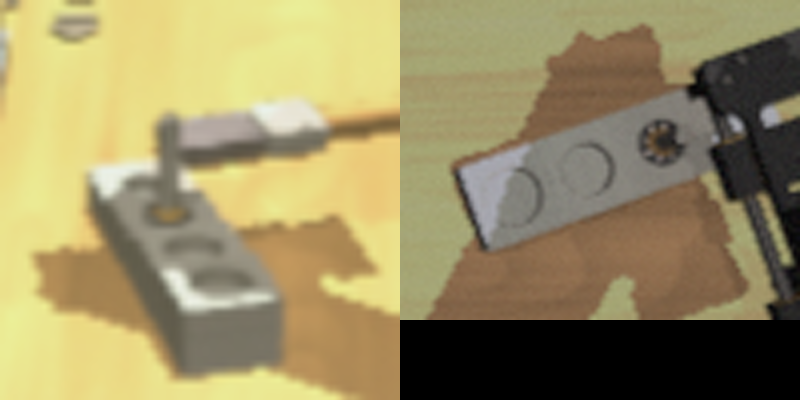

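The blank stands upright in the second hole: shank from (168,118) to (168,210) in the side crop, head almost flush with the tread, and the gripper is well clear. Handing in.

```bash
python3 -c "
from bench import *
print(close_job())"
```

```text
the job is handed in; nothing more can be done
None
```

The blank from the ceramic board fits the second hole (29 mm) of the gauge. It is standing there fully home and released, and I have handed the job in at about 24 s of the 72 s allowed.

- **First hole (25 mm):** I tried it at five spots a few millimetres apart. It stopped on the tread each time, at the same height (TCP z about 0.0595), and the readings taken with it pressed down showed at most about 15 N.
- **Second hole (29 mm):** it entered at the first try without resistance. It met the floor at TCP z 0.0536 with about 16 N, which puts the underside about 12 mm below the tread. I eased off before opening the fingers.
- **Last picture:** the blank is upright in the second hole with its head almost flush, and the gripper is well clear. I did not touch the tray blanks, the red look-alike, the jar or the brush. The last picture shows only the gauge area, so I did not check them again.

**Disagreements:**
- **Cameras:** the two cameras differed by about 5 mm along y for the gauge. I mostly trusted the top one, and the hole turned out to be where it said.
- **Tool tilt:** early fast moves tilted the tool by up to about 1.8°. Slower moves brought this down to about 0.3° before the trial at the gauge.

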